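# Set up a saw arbor for a run-out check

### The arm

A 6-joint arm with a two-finger parallel gripper is mounted at the origin on a cart in front of the work surface, level with it; the furniture and walls round the work are solid. World frame = base frame: x ahead of the robot, y to its left, z up, the work surface at z = 0. Lengths are in m, angles in degrees, forces in N, time in s.
With the tool pointing down it reaches from about 0.375 to 0.9 m from the base axis. Payload 3.1 kg.
Tool frame: the origin (TCP) lies between the finger pads; the fingertips stand 11 mm ahead of it and the grasp point (between the pads) lies 8 mm behind it; z points along the fingers, y is the line along which they close (so a half turn about z gives the same grasp; the last joint's range is limited). The gripper opens to 87 mm and grips with 3 to 60 N. Pads are 19 mm wide; open, the fingers measure 117 mm over their backs; the gripper's body (75 mm by 190 mm) begins 51 mm behind the grasp point.
Start: joints at [-75.946, 30.224, 82.088, -0, 67.689, -10.227], TCP at [0.257, -0.57, 0.234] pointing down, gripper open.
Joint ranges: [-176.69, 176.69], [-43.24, 126.21], [12.49, 139.97], [-82, 262], [0, 151.66], [-163.58, 163.58]. Speed limits (degrees/s): [159.86, 159.86, 180, 180, 180, 180].

### API

Orientations are given as a 3x3 rotation matrix whose columns are the frame's x, y, z axes.
In Python, from rig import bot gives the robot as it stands.
- The arm moves only by the tool apply_moves, never from a script. Its argument "steps" is a list that holds one entry, the list of rows, each a list of 7 numbers: the shift along the tool's x, y, z in cm, then the turn, a rotation vector about the tool's x, y, z in degrees, then the gripper command: -1 is shut, 1 is fully open, values between are in proportion. In form: [[[dx, dy, dz, rx, ry, rz, jaw], ...]]. A call has 1 to 20 rows; each row is the pose to reach, as a shift and turn from the pose commanded when the call began, along the tool's axes at that moment; what a row does not reach only later rows make up. A row lasts 1/8 s, in which the tool goes at most 62.5 mm and 10.7 degrees, less where a joint would pass 70% of its speed; a pose out of reach is approached as far as the arm can. A call with a gripper value outside its range is refused whole. The fingers move at their own pace and stop on an object; the grip force is fixed at half the most. Time passes only in rows, so rows that repeat a pose let the fingers close. It gives the time, the measured TCP pose, the force, the opening and the grip force at its end, in the units of the state.
- bot.read_state(): the state, without advancing time (a new reading comes with each control period).
- bot.capture(name): name is "scene" or "top" or "wrist"; returns the picture (480x640x3 uint8, blue, green, red); there is no depth.
- bot.camera_model(name): a dict with "intrinsics" (3x3 intrinsics, pixels), "R" (3x3) and "t" (3): a world point X has camera coordinates R X + t. Camera axes: x right, y down, z forward; pixel columns grow to the right and rows downward; lengths in m; the calibration is good to about 2 mm. A picture is of the moment at which its call begins: read the wrist's pose just before it. camera_model takes no time and is no camera call; for the wrist camera it gives the pose at the moment of the call.
- bot.hand_in(): hands the job in; it is judged then, once.
The state is a dict: "time_s": time; "joint_positions": joint angles; "qvel": joint speeds; "tau": joint torques, N m; "position": TCP position; "tcp_rot": TCP orientation; "force": force on the tool from outside, world axes, zero at the start; "moment": the same for the moment, N m; "opening": opening from 0.0 (shut) to 1.0 (fully open); "grasp_force": force on a finger pad.
Only numpy, scipy, OpenCV 4.12 (cv2) and the standard library are available. Lean on these libraries where they do the work, as an engineer would, in place of code of your own. Each camera call takes 0.05 s, during which the arm holds its last target. There are 200 camera calls.

### The job

Set the saw arbor up on the granite surface plate for a run-out check: stand the two equal V-blocks on the plate with their Vs in line, leaving the taller odd block alone where it is, and lay the arbor level in them, one V under the middle of each of its two bearing journals. Then stand the dial indicator upright on the plate beside the arbor, its plunger lowered onto the crown of the arbor's thick middle so that it is pushed in part of its travel. Let go of everything.

Things in the scene. Friction and masses are not known exactly. Their poses are not given: they have to be found in the camera images.
- surface_plate: dark grey granite surface plate, fixed to the bench, 165 (its x) x 210 (its y) x 40 mm high with its feet. Origin: centre of its underside; z up, so its working top is at z = 40 mm.
- vblock_a: one of two equal bright steel V-blocks: 32 mm along the V (its x) x 46 (y) x 40 mm high, 0.35 kg, V upward. Origin: centre of the underside. The 90 degree V runs along x through the whole top, 32 mm wide, 16 mm deep, bottom line at z = 24 mm; a 25 mm journal seated in it has its axis at z = 41.7 mm. All four sides are upright and flat: grasp across either pair.
- vblock_b: the other of the two equal V-blocks, the same in every way as vblock_a (32 x 46 x 40 mm, origin at the centre of the underside, V along its x).
- vblock_tall: the odd V-block, taller than the two others: 38 mm along the V (its x) x 56 x 60 mm high. Origin: centre of the underside. It stays where it is.
- arbor: steel saw arbor (round shaft) lying on the bench, 0.8 kg. x along its axis; origin on the axis at the middle of the thick body, where it balances. Body 32 mm thick, x -30 to +30 mm: grasp across it. 25 mm bearing journals at x 30 to 85 and -85 to -30. 20 mm stub to x -107; hexagon nut, 32 mm across flats, x 88 to 105; thread to x 119. Lying on body and nut, the axis is 16 mm above the bench.
- indicator: dial indicator on a magnetic base (switched off), upright, 0.7 kg, 130 mm high. Origin: underside, below the post; x along its arm to the dial. Grey base x -38 to 18, y +-23, z 0 to 50 mm. Grasp across y the flat-sided dark clamp block at the post's top: 36 (x) x 22 (y) x 28 mm, centre x 0, z 103, nearly over the balance point. Round dial 43 mm, x 58 to 76, z 82 to 125; stem below it to z 64.
- tip (a point): ball tip (6 mm) of the indicator's plunger when free: in the indicator's frame x = 66, y = 0, z = 52 mm. The point is fixed in that frame and does not follow the plunger when it is pushed in.
- plunger (a joint): how far the plunger is pushed up into the indicator, m: 0 free, 0.010 end of travel; soft spring, 0.3 N at 0 to 1.1 N at 0.010. With the tip on the crown of the thick body of an arbor seated in the equal V-blocks (57.7 mm above the plate's top) and the indicator on the plate it reads about 0.0057.
Not all that is in view belongs to the job. What is shaped like the vblock_b but orange is not meant.

How it is judged (in metres and radians):
On the way, in this order (a step that is already met when the one before it is completed fails the run):
1. the two equal V-blocks stand upright on the surface plate (z of vblock_a in the frame of surface_plate between 0.037 and 0.043 m and x of vblock_a in the frame of surface_plate between -0.068 and 0.068 m and y of vblock_a in the frame of surface_plate between -0.095 and 0.095 m and angle between each of vblock_a, vblock_b's own z axis and vertical below 0.06 rad and z of vblock_b in the frame of surface_plate between 0.037 and 0.043 m and x of vblock_b in the frame of surface_plate between -0.068 and 0.068 m and y of vblock_b in the frame of surface_plate between -0.095 and 0.095 m), for 0.2 s.
2. the arbor lies level in both Vs, a journal in each, on the plate, and the fingers have let go of it (all of step 1 and z of arbor in the frame of vblock_a between 0.0385 and 0.0445 m and y of arbor in the frame of vblock_a between -0.0035 and 0.0035 m and angle between the x axis of arbor and the x axis of vblock_a, either way round below 0.12 rad and z of arbor in the frame of vblock_b between 0.0385 and 0.0445 m and y of arbor in the frame of vblock_b between -0.0035 and 0.0035 m and angle between the x axis of arbor and the x axis of vblock_b, either way round below 0.12 rad and ((x of vblock_a in the frame of arbor between 0.044 and 0.072 m and x of vblock_b in the frame of arbor between -0.072 and -0.044 m) or (x of vblock_b in the frame of arbor between 0.044 and 0.072 m and x of vblock_a in the frame of arbor between -0.072 and -0.044 m)) and angle between arbor's own x axis and vertical between 1.53 and 1.61 rad and contact force between the fingers and arbor below 0.05 N and linear speed of arbor below 0.01 m/s), for 0.2 s.
At the end, for the whole second after the job is handed in: Equal V-blocks upright on the plate, centres 10 mm inside its edges and 44 to 72 mm either side of the arbor's middle; arbor level (0.04 rad) and seated in both Vs (3 mm); indicator upright on the plate, tip within 30 mm of the arbor's middle, plunger on it, pushed in 2 to 9.5 mm; all at rest (all of step 1 and z of arbor in the frame of vblock_a between 0.0385 and 0.0445 m and y of arbor in the frame of vblock_a between -0.0035 and 0.0035 m and angle between the x axis of arbor and the x axis of vblock_a, either way round below 0.12 rad and z of arbor in the frame of vblock_b between 0.0385 and 0.0445 m and y of arbor in the frame of vblock_b between -0.0035 and 0.0035 m and angle between the x axis of arbor and the x axis of vblock_b, either way round below 0.12 rad and ((x of vblock_a in the frame of arbor between 0.044 and 0.072 m and x of vblock_b in the frame of arbor between -0.072 and -0.044 m) or (x of vblock_b in the frame of arbor between 0.044 and 0.072 m and x of vblock_a in the frame of arbor between -0.072 and -0.044 m)) and angle between arbor's own x axis and vertical between 1.53 and 1.61 rad and z of indicator in the frame of surface_plate between 0.037 and 0.043 m and angle between indicator's own z axis and vertical below 0.06 rad and x of indicator in the frame of surface_plate between -0.08 and 0.08 m and y of indicator in the frame of surface_plate between -0.1 and 0.1 m and value of joint plunger between 0.002 and 0.0095 m and x of tip in the frame of arbor between -0.03 and 0.03 m and contact force between indicator and arbor above 0.1 N and linear speed of each of vblock_a, vblock_b, arbor, indicator below 0.01 m/s); the robot touches nothing.
It fails at once if the tall odd V-block was moved more than 20 mm from its place (distance of vblock_tall from where it was at the start of the episode above 0.02 m).
It fails at once if the indicator was tipped over (angle between indicator's own z axis and vertical above 0.6 rad).
It also fails if it takes over 102 s, if anything falls off the work surface, if the arm or the gripper's body presses on something with over 40 N, if the wrist force passes 120 N, or if a joint passes its speed limit or range.

## Working session

There is one attempt and no reset: what is moved stays moved. The work goes in short steps, Python scripts to look and compute and a tool call to move; the robot and the scene stay as the last step left them, time stands still between calls to the robot, and variables do not carry over. Pictures are saved under pics/ and viewed, at most 14 in all, crops included, and the job is handed in when it is done.

Besides the shell and the picture viewer there is one more tool, called after "Emit:" as name(argument=value, ...), one argument or row to a line, values as JSON. apply_moves: Moves the arm, as the interface text tells. Its arguments: {"type":"object","properties":{"steps":{"type":"array","items":{"type":"array","items":{"type":"array","items":{"type":"number"}}}}},"required":["steps"]}

```bash
ls; mkdir -p pics
python3 - <<'E'
from rig import bot
import cv2,numpy as np
for n in("scene","top"):
    cv2.imwrite(f"pics/{n}0.png",bot.capture(n)); m=bot.camera_model(n); print(n,m)
s=bot.read_state();print(s)
E
```

```text
pics
scene {'intrinsics': array([[531.17504309,   0.        , 327.47701814],
       [  0.        , 531.17504309, 236.94741208],
       [  0.        ,   0.        ,   1.        ]]), 'R': array([[-0.70320453, -0.71091954,  0.00983856],
       [-0.48522406,  0.46975206, -0.7374894 ],
       [ 0.51967394, -0.5233798 , -0.67528704]]), 't': array([0.51349207, 0.23068069, 0.96792787])}
top {'intrinsics': array([[440.90585004,   0.        , 312.7679587 ],
       [  0.        , 440.90585004, 239.11274683],
       [  0.        ,   0.        ,   1.        ]]), 'R': array([[-0.00873359, -0.99995279,  0.00426037],
       [-0.98721504,  0.00794407, -0.15919598],
       [ 0.15915462, -0.00559625, -0.98723781]]), 't': array([0.19768804, 0.53913643, 0.91748433])}
{'time_s': 0.1, 'joint_positions': array([-7.59461296e+01,  3.02724047e+01,  8.21486457e+01, -1.84005488e-03,
        6.76895909e+01, -1.02258106e+01]), 'qvel': array([-0.0138237 , -0.07974716, -0.13222046, -0.01560083,  0.0033133 ,
        0.0259349 ]), 'tau': array([ 1.37433594e-04, -4.40984738e+01, -1.77150822e+01,  6.34933007e-02,
        5.34202263e-02, -3.15999250e-05]), 'position': array([ 0.25687116, -0.56907663,  0.23268493]), 'tcp_rot': array([[ 9.11544209e-01,  4.11201785e-01, -4.97746874e-04],
       [ 4.11201966e-01, -9.11542353e-01,  1.86603681e-03],
       [ 3.13600308e-04, -1.90564954e-03, -9.99998135e-01]]), 'force': array([-0.08481285, -0.00415461,  0.61783468]), 'moment': array([ 5.58439292e-02, -5.38939261e-05, -3.45781618e-02]), 'grasp_force': 0.0, 'opening': 0.9953353034234269}
```

View pics/scene0.png

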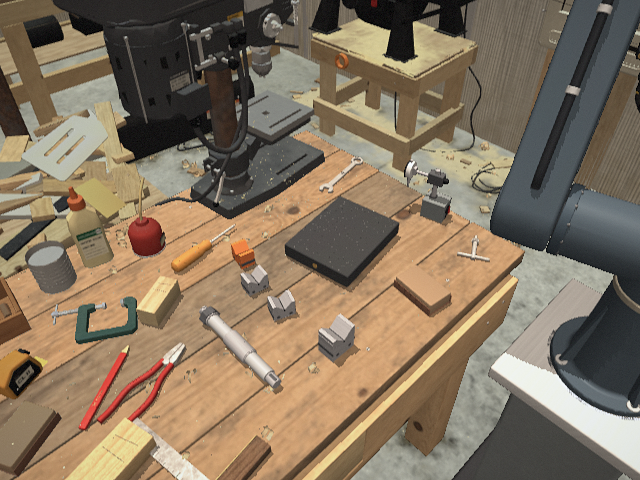

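View pics/top0.png

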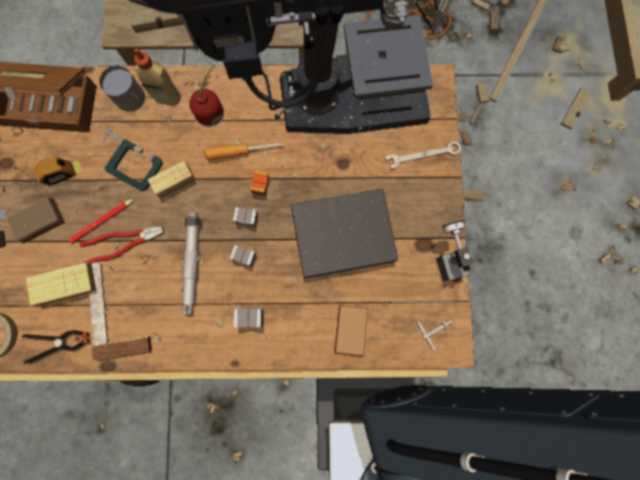

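Scene view: plate at (342,240). Steel V-blocks at (255,280) and (282,305), and a larger one at (337,338). The orange look-alike is at (243,252), the arbor at (240,347) and the indicator at (435,190). In the top view the same things are at: plate (345,232), blocks (245,215), (242,256) and (248,318), orange (260,182), arbor (190,263), indicator (453,265). The two small bright ones fit the equal pair. The one at (337,338) is larger, so it should be the tall one, and orange is excluded. I'll confirm this in a crop and measure.

```bash
cat > h.py <<'E'
from rig import bot
import cv2,numpy as np
def ray(m,px):
    K,R,t=m["intrinsics"],np.array(m["R"]),np.array(m["t"])
    c=-R.T@t; d=R.T@np.linalg.inv(K)@np.array([px[0],px[1],1.]); return c,d
def onz(m,px,z):
    c,d=ray(m,px); return c+d*(z-c[2])/d[2]
def proj(m,X):
    p=m["intrinsics"]@(np.array(m["R"])@np.array(X)+np.array(m["t"])); return p[:2]/p[2]
E
python3 - <<'E'
from h import *
im=cv2.imread("pics/top0.png"); sc=cv2.imread("pics/scene0.png")
a=cv2.resize(im[165:340,165:305],None,fx=3.2,fy=3.2,interpolation=cv2.INTER_CUBIC)
b=cv2.resize(sc[225:365,225:365],None,fx=4/2,fy=2,interpolation=cv2.INTER_CUBIC)
W=np.zeros((560,740,3),np.uint8);W[:a.shape[0],:a.shape[1]]=a;W[:b.shape[0],455:455+b.shape[1]]=b
c=cv2.resize(im[215:290,425:480],None,fx=3.5,fy=3.5,interpolation=cv2.INTER_CUBIC);W[285:285+c.shape[0],460:460+c.shape[1]]=c
cv2.imwrite("pics/crop1.png",W)
m=bot.camera_model("top")
hsv=cv2.cvtColor(im,cv2.COLOR_BGR2HSV)
# low-saturation mask on bench
mask=((hsv[...,1]<60)).astype(np.uint8)*255
mask[:170]=0;mask[365:]=0;mask[:,:160]=0;mask[:,480:]=0
mask=cv2.morphologyEx(mask,cv2.MORPH_OPEN,np.ones((3,3)))
cs,_=cv2.findContours(mask,cv2.RETR_EXTERNAL,cv2.CHAIN_APPROX_NONE)
for q in cs:
    if cv2.contourArea(q)<80:continue
    r=cv2.minAreaRect(q)
    z=.04; 
    P=[onz(m,p,z) for p in cv2.boxPoints(r)]
    print(np.round(r[0]),np.round(r[1]),round(r[2],1),"c@.04",np.round(np.mean(P,0)[:2],3),"sides",[round(float(np.linalg.norm(P[i]-P[i+1])),3) for i in(0,1)],"yaw01",round(float(np.degrees(np.arctan2(*(P[1]-P[0])[1::-1]))),1))
E
```

```text
[248. 318.] [18. 27.] 90.0 c@.04 [0.373 0.333] sides [0.057, 0.038] yaw01 -90.5
[242. 255.] [23. 15.] 18.4 c@.04 [0.507 0.347] sides [0.033, 0.05] yaw01 -17.2
[190. 263.] [ 13. 101.] 3.4 c@.04 [0.494 0.459] sides [0.22, 0.03] yaw01 -1.2
[245. 216.] [23. 16.] 10.0 c@.04 [0.593 0.343] sides [0.036, 0.051] yaw01 -8.7
[458. 282.] [165.  41.] 90.0 c@.04 [ 0.451 -0.12 ] sides [0.091, 0.356] yaw01 -90.4
[344. 232.] [74. 94.] 79.7 c@.04 [0.557 0.125] sides [0.21, 0.164] yaw01 -79.9
[470. 180.] [20. 17.] 90.0 c@.04 [ 0.672 -0.161] sides [0.038, 0.046] yaw01 -90.4
```

View pics/crop1.png

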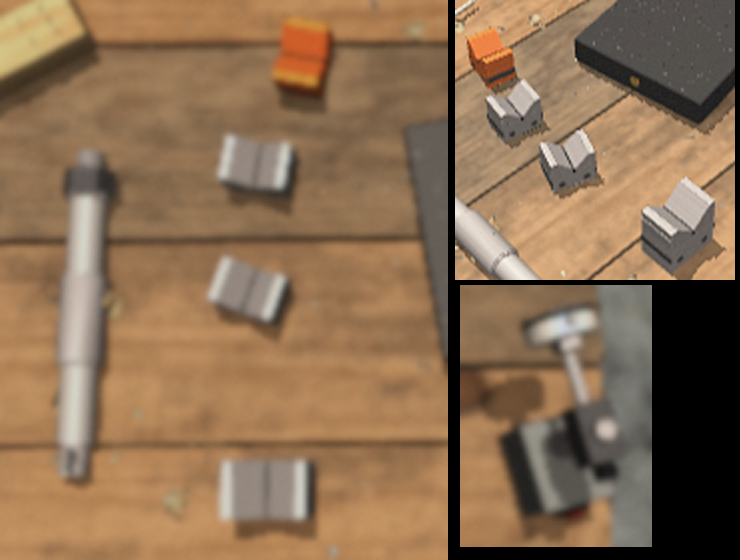

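The crop confirms it. The two small steel blocks (35x50 mm measured against 32x46) are the equal pair. The block at the bottom (38x57) is the tall one and stays. The orange one is excluded. The plate measures 0.210x0.164 m, which is right.

Layout: arbor along plate y at plate x = +30 mm, V-blocks at y = ±58, indicator at plate x = -36.

```bash
cat >> h.py <<'E'
def go(x,y,z,yaw):
    s=bot.read_state(); R=s["tcp_rot"]; p=s["position"]
    c,n=np.cos(np.radians(yaw)),np.sin(np.radians(yaw))
    T=np.array([[c,n,0],[n,-c,0],[0,0,-1.]])
    from scipy.spatial.transform import Rotation as Ro
    print("go",(x,y,z,yaw),"cm",np.round(100*R.T@(np.array([x,y,z])-p),2),"rv",np.round(Ro.from_matrix(R.T@T).as_rotvec(degrees=True),1))
PC=np.array([.557,.125]);PY=10.1
def plate(x,y):
    c,n=np.cos(np.radians(PY)),np.sin(np.radians(PY)); return PC+[c*x-n*y,n*x+c*y]
E
python3 - <<'E'
from h import *
go(.565,.343,.21,171.3)
for a in[(.03,.058),(.03,-.058),(.03,0),(-.036,0)]:print(a,plate(*a))
E
```

```text
go (0.565, 0.343, 0.21, 171.3) cm [ 65.59 -70.47   2.42] rv [-0.00e+00 -1.00e-01 -1.47e+02]
(0.03, 0.058) [0.57636383 0.18736219]
(0.03, -0.058) [0.59670637 0.07315982]
(0.03, 0) [0.5865351 0.130261 ]
(-0.036, 0) [0.52155789 0.1186868 ]
```

Emit:
apply_moves(
  steps=[
    [[65.6,-70.5,2.4,0,0,-147,1],[65.6,-70.5,2.4,0,0,-147,1],[65.6,-70.5,2.4,0,0,-147,1],[65.6,-70.5,2.4,0,0,-147,1],[65.6,-70.5,2.4,0,0,-147,1],[65.6,-70.5,2.4,0,0,-147,1],[65.6,-70.5,2.4,0,0,-147,1],[65.6,-70.5,2.4,0,0,-147,1],[65.6,-70.5,2.4,0,0,-147,1],[65.6,-70.5,2.4,0,0,-147,1],[65.6,-70.5,2.4,0,0,-147,1],[65.6,-70.5,2.4,0,0,-147,1],[65.6,-70.5,2.4,0,0,-147,1],[65.6,-70.5,2.4,0,0,-147,1],[65.6,-70.5,2.4,0,0,-147,1],[65.6,-70.5,2.4,0,0,-147,1],[65.6,-70.5,2.4,0,0,-147,1],[65.6,-70.5,2.4,0,0,-147,1]],
  ],
)

```text
time_s: 2.35
position: [0.5643, 0.3417, 0.2089]
tcp_rot: [[-0.988, 0.152, -0.002], [0.152, 0.988, -0.001], [0.002, -0.002, -1.0]]
force: [-0.3, 0.5, 0.0]
opening: 1.0
grasp_force: 0.0
```

```bash
cat > look.py <<'E'
from h import *
import sys
m=bot.camera_model("wrist"); im=bot.capture("wrist"); s=bot.read_state()
cv2.imwrite(f"pics/{sys.argv[1]}.png",im)
np.savez(f"pics/{sys.argv[1]}.npz",**{k:np.array(m[k]) for k in("intrinsics","R","t")})
print(np.round(s["position"],4),np.round(s["joint_positions"],1),"yaw",round(float(np.degrees(np.arctan2(s["tcp_rot"][1,0],s["tcp_rot"][0,0]))),1),"cam",-np.array(m["R"]).T@m["t"],"fwd",m["R"][2])
E
python3 look.py w1
```

```text
[0.5645 0.3414 0.2092] [ 21.5  34.5  78.1  -0.   67.6 -59.7] yaw 171.2 cam [0.48617397 0.35414393 0.35966139] fwd [ 0.28448868 -0.04573652 -0.95758778]
```

View pics/w1.png

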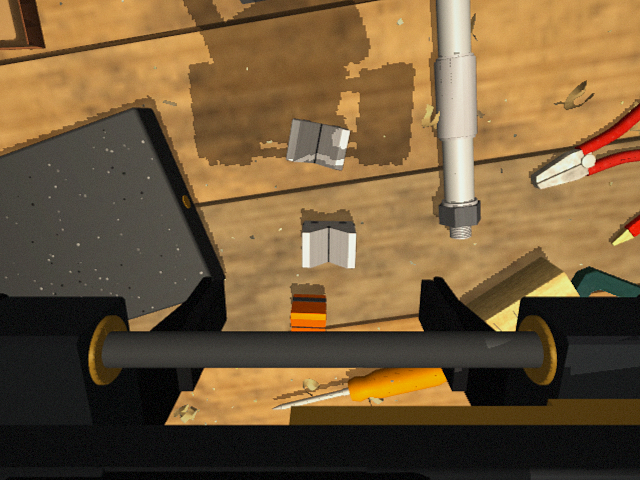

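Wrist view: block A top edge is about (303,233)–(356,268) and block B has corners (293,120), (349,128), (343,169), (288,158). The arbor body runs (457,56)–(457,138) with the nut at (460,213), and the plate is at left.

Run:
```python
from h import *
m=dict(np.load("pics/w1.npz"))
def f(n,P,z):
    Q=np.array([onz(m,p,z) for p in P])[:,:2]; print(n,np.round(Q,4).tolist(),"mean",np.round(Q.mean(0),4)); return Q
A=f("A",[(303,233),(355,233),(356,268),(303,268)],.04)
B=f("B",[(293,120),(349,128),(343,169),(288,158)],.04)
for q in(A,B):
    d=(q[3]-q[0])+(q[2]-q[1]);e=(q[1]-q[0])+(q[2]-q[3]);print("len",np.linalg.norm(d)/2,np.linalg.norm(e)/2,"yaw",np.degrees(np.arctan2(d[1],d[0])),"yaw e-90",np.degrees(np.arctan2(e[1],e[0]))-90)
f("arbor",[(457,56),(457,138),(461,201),(461,225)],.016)
f("plate",[(150,108),(224,275)],.04)
go(.594,.343,.08,171.3)
```

```text
A [[0.5781, 0.3231], [0.5847, 0.3661], [0.616, 0.3629], [0.6091, 0.3179]] mean [0.597  0.3425]
B [[0.4872, 0.3306], [0.4997, 0.3725], [0.5304, 0.3635], [0.5151, 0.3216]] mean [0.5081 0.347 ]
len 0.03140871192967064 0.04453978429825343 yaw -7.688457683988378 yaw e-90 -8.714495283525935
len 0.030620107600869216 0.0441144711925502 yaw -16.967746600935378 yaw e-90 -18.299723792596453
arbor [[0.459, 0.4659], [0.5225, 0.4623], [0.5771, 0.4628], [0.5991, 0.4616]] mean [0.5394 0.4631]
plate [[0.4618, 0.2239], [0.6051, 0.2493]] mean [0.5335 0.2366]
go (0.594, 0.343, 0.08, 171.3) cm [-2.91  0.63 12.92] rv [-0.1 -0.1 -0.1]
```

Emit:
apply_moves(
  steps=[
    [[-3.1,0.6,5,0,0,0,1],[-3.1,0.6,10,0,0,0,1],[-3.1,0.6,12,0,0,0,1],[-3.1,0.6,16,0,0,0,1],[-3.1,0.6,19,0,0,0,1],[-3.1,0.6,19,0,0,0,1],[-3.1,0.6,19,0,0,0,-1],[-3.1,0.6,19,0,0,0,-1],[-3.1,0.6,19,0,0,0,-1],[-3.1,0.6,19,0,0,0,-1],[-3.1,0.6,19,0,0,0,-1],[-3.1,0.6,19,0,0,0,-1],[-3.1,0.6,19,0,0,0,-1],[-3.1,0.6,19,0,0,0,-1]],
  ],
)

```text
time_s: 4.15
position: [0.5967, 0.3435, 0.0199]
tcp_rot: [[-0.988, 0.151, -0.0], [0.151, 0.988, -0.001], [-0.0, -0.001, -1.0]]
force: [-0.5, -3.6, 5.3]
opening: 0.527
grasp_force: 30.0
```

Run:
```python
from h import *
s=bot.read_state();print(s["position"],s["opening"]*87,s["grasp_force"])
x,y=plate(.03,.058);go(x,y,.1,100.1)
```

```text
[0.59669945 0.34350938 0.01990501] 45.84161926871786 29.997536963783205
go (np.float64(0.5763638252858979), np.float64(0.18736218622127693), 0.1, 100.1) cm [ -0.35 -15.75  -8.  ] rv [-0.   0.  71.2]
```

Emit:
apply_moves(
  steps=[
    [[0,0,-4,0,0,0,-1],[0,0,-8,0,0,0,-1],[-0.3,-5,-8,0,0,10,-1],[-0.3,-10,-8,0,0,20,-1],[-0.3,-15.8,-8,0,0,30,-1],[-0.3,-15.8,-8,0,0,40,-1],[-0.3,-15.8,-8,0,0,50,-1],[-0.3,-15.8,-8,0,0,60,-1],[-0.3,-15.8,-8,0,0,71.2,-1],[-0.3,-15.8,-8,0,0,71.2,-1],[-0.3,-15.8,-8,0,0,71.2,-1]],
  ],
)

```text
time_s: 5.52
position: [0.5753, 0.1876, 0.0989]
tcp_rot: [[-0.178, 0.984, -0.001], [0.984, 0.178, 0.0], [0.0, -0.001, -1.0]]
force: [0.1, 0.6, -3.1]
opening: 0.526
grasp_force: 30.0
```

```bash
python3 - <<'E'
from h import *
x,y=plate(.03,.058);go(x,y,.06,100.1)
E
python3 look.py w2
```

```text
go (np.float64(0.5763638252858979), np.float64(0.18736218622127693), 0.06, 100.1) cm [-0.04  0.11  3.89] rv [-0.1 -0.   0.1]
[0.5754 0.1875 0.099 ] [ 7.5 38.8 91.2  0.  50.1 -2.7] yaw 100.2 cam [0.56187044 0.26633903 0.24950405] fwd [ 0.04965927 -0.2858501  -0.95698677]
```

View pics/w2.png

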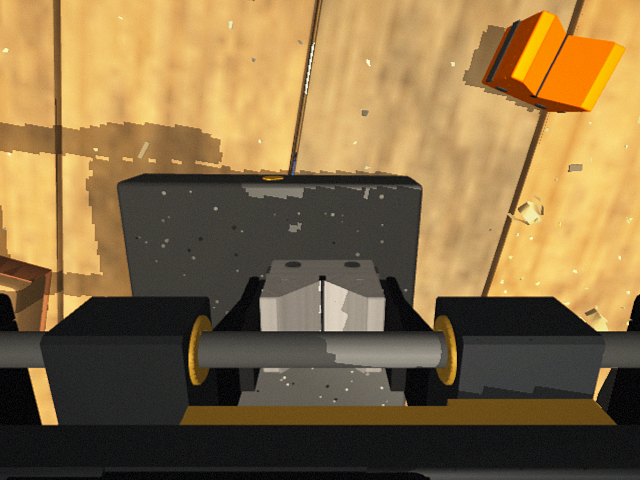

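Block A is held squarely above the plate. The plate's y+ edge runs (120,184)–(421,186), level in the image. I'll check that against the estimate.

Run:
```python
from h import *
m=dict(np.load("pics/w2.npz"))
P=[onz(m,p,.04)[:2] for p in[(120,184),(421,186)]];d=P[1]-P[0]
print(P,np.linalg.norm(d),np.degrees(np.arctan2(d[1],d[0])),"exp",plate(-.0825,.105),plate(.0825,.105))
```

```text
[array([0.46248293, 0.21181686]), array([0.61958134, 0.23904072])] 0.15943979356650917 9.831250895401638 exp [0.45736498 0.21390508] [0.61980801 0.24284059]
```

Emit:
apply_moves(
  steps=[
    [[0,0.1,2,0,0,0,-1],[0,0.1,3.2,0,0,0,-1],[0,0.1,3.9,0,0,0,-1],[0,0.1,3.9,0,0,0,-1],[0,0.1,3.9,0,0,0,-1]],
  ],
)

```text
time_s: 6.2
position: [0.5769, 0.1875, 0.0607]
tcp_rot: [[-0.175, 0.985, 0.001], [0.985, 0.175, 0.0], [0.0, 0.001, -1.0]]
force: [0.7, 0.1, -3.4]
opening: 0.528
grasp_force: 30.0
```

Emit:
apply_moves(
  steps=[
    [[0,0,0.1,0,0,0,-1],[0,0,0.1,0,0,0,-1],[0,0,0.1,0,0,0,0.6],[0,0,0.1,0,0,0,0.6],[0,0,0.1,0,0,0,0.6],[0,0,-4,0,0,0,1],[0,0,-9,0,0,0,1],[0,0,-9,0,0,0,1]],
  ],
)

```text
time_s: 7.2
position: [0.5799, 0.188, 0.155]
tcp_rot: [[-0.175, 0.984, 0.01], [0.985, 0.175, 0.001], [-0.0, 0.01, -1.0]]
force: [-0.7, -0.7, 0.3]
opening: 0.981
grasp_force: 0.0
```

Run:
```python
from h import *
go(.5085,.347,.14,162.2);go(.5085,.347,.0195,162.2)
```

```text
go (0.5085, 0.347, 0.14, 162.2) cm [16.9  -4.26  1.45] rv [  0.5   0.3 -62.1]
go (0.5085, 0.347, 0.0195, 162.2) cm [16.91 -4.38 13.5 ] rv [  0.5   0.3 -62.1]
```

Emit:
apply_moves(
  steps=[
    [[5.6,-1.4,1,0,0,-10,1],[11.2,-2.8,1,0,0,-20,1],[16.9,-4.3,1,0,0,-30,1],[16.9,-4.3,1,0,0,-40,1],[16.9,-4.3,1,0,0,-50,1],[16.9,-4.3,1,0,0,-62.1,1],[16.9,-4.3,1,0,0,-62.1,1],[16.9,-4.3,1,0,0,-62.1,1],[16.9,-4.3,1,0,0,-62.1,1]],
  ],
)

```text
time_s: 8.32
position: [0.5047, 0.3462, 0.1403]
tcp_rot: [[-0.952, 0.308, -0.0], [0.308, 0.952, -0.0], [0.0, -0.0, -1.0]]
force: [-0.3, 0.1, -0.2]
opening: 0.999
grasp_force: 0.0
```

Run:
```python
from h import *
go(.5085,.347,.0199,162.2)
```

```text
go (0.5085, 0.347, 0.0199, 162.2) cm [-0.34  0.2  12.04] rv [-0.  -0.  -0.1]
```

Emit:
apply_moves(
  steps=[
    [[-0.3,0.2,5,0,0,0,1],[-0.3,0.2,9,0,0,0,1],[-0.3,0.2,12,0,0,0,1],[-0.3,0.2,12,0,0,0,1],[-0.3,0.2,12,0,0,0,-1],[-0.3,0.2,12,0,0,0,-1],[-0.3,0.2,12,0,0,0,-1],[-0.3,0.2,12,0,0,0,-1],[-0.3,0.2,12,0,0,0,-1],[-0.3,0.2,12,0,0,0,-1],[-0.3,0.2,12,0,0,0,-1]],
  ],
)

```text
time_s: 9.7
position: [0.5082, 0.3472, 0.0209]
tcp_rot: [[-0.952, 0.306, -0.0], [0.306, 0.952, -0.0], [-0.0, -0.0, -1.0]]
force: [-1.0, -1.6, 4.6]
opening: 0.529
grasp_force: 29.8
```

Run:
```python
from h import *
# A's V centre line passes (0.5769,0.1875) along yaw 100.1
u=np.array([np.cos(np.radians(100.1)),np.sin(np.radians(100.1))])
p=np.array([.5769,.1875])-.116*u;print(p)
go(*p,.105,100.1)
```

```text
[0.59724254 0.07329763]
go (np.float64(0.5972425402266704), np.float64(0.07329763112296533), 0.105, 100.1) cm [-16.86 -23.35  -8.4 ] rv [-0.   0.  62.1]
```

Emit:
apply_moves(
  steps=[
    [[0,0,-6,0,0,0,-1],[0,0,-12,0,0,0,-1],[-3.4,-4.7,-12.5,0,0,10,-1],[-6.8,-9.4,-12.5,0,0,20,-1],[-10.2,-14.1,-12.5,0,0,30,-1],[-13.6,-18.8,-12.5,0,0,40,-1],[-16.9,-23.4,-12.5,0,0,50,-1],[-16.9,-23.4,-12.5,0,0,62,-1],[-16.9,-23.4,-9,0,0,62.1,-1],[-16.9,-23.4,-6,0,0,62.1,-1],[-16.9,-23.4,-6,0,0,62.1,-1],[-16.9,-23.4,-6,0,0,62.1,-1]],
  ],
)

```text
time_s: 11.2
position: [0.5979, 0.073, 0.0808]
tcp_rot: [[-0.175, 0.985, 0.001], [0.985, 0.175, 0.0], [0.0, 0.001, -1.0]]
force: [-0.2, -0.5, -3.0]
opening: 0.523
grasp_force: 29.8
```

Run:
```python
from h import *
s=bot.read_state();print(s["position"])
go(.5972,.0733,.0611,100.1)
```

```text
[0.59785833 0.07303344 0.08075883]
go (0.5972, 0.0733, 0.0611, 100.1) cm [ 0.04 -0.06  1.97] rv [ 0. -0. -0.]
```

Emit:
apply_moves(
  steps=[
    [[0,-0.06,1,0,0,0,-1],[0,-0.06,1.6,0,0,0,-1],[0,-0.06,1.97,0,0,0,-1],[0,-0.06,1.97,0,0,0,-1],[0,-0.06,1.97,0,0,0,-1],[0,-0.06,1.97,0,0,0,-1]],
  ],
)

```text
time_s: 11.95
position: [0.5971, 0.0728, 0.061]
tcp_rot: [[-0.175, 0.985, 0.001], [0.985, 0.175, 0.0], [-0.0, 0.001, -1.0]]
force: [-0.1, 0.5, -2.5]
opening: 0.525
grasp_force: 29.8
```

Run:
```python
from h import *
s=bot.read_state();print(s["position"])
go(.5972,.0733,.0609,100.1)
```

```text
[0.59709159 0.07278422 0.06099877]
go (0.5972, 0.0733, 0.0609, 100.1) cm [0.05 0.02 0.01] rv [ 0.  0. -0.]
```

Emit:
apply_moves(
  steps=[
    [[0,0,0.05,0,0,0,0.6],[0,0,0.05,0,0,0,0.6],[0,0,0.05,0,0,0,0.6],[0,0,-4,0,0,0,1],[0,0,-9,0,0,0,1],[0,0,-12,0,0,0,1],[0,0,-12,0,0,0,1]],
  ],
)

```text
time_s: 12.82
position: [0.5989, 0.0727, 0.1838]
tcp_rot: [[-0.175, 0.985, 0.007], [0.985, 0.175, -0.0], [-0.002, 0.007, -1.0]]
force: [0.4, -1.1, 0.3]
opening: 0.994
grasp_force: 0.0
```

Run:
```python
from h import *
go(.50,.464,.18,178.2)
cv2.imwrite("pics/top1.png",cv2.resize(bot.capture("top")[160:320,160:400],None,fx=3,fy=3))
```

```text
go (0.5, 0.464, 0.18, 178.2) cm [40.26 -2.88  0.3 ] rv [  0.3   0.3 -78.1]
```

Emit:
apply_moves(
  steps=[
    [[6,-0.5,0,0,0,-10,1],[12,-1,0,0,0,-20,1],[18,-1.4,0,0,0,-30,1],[24,-1.8,0,0,0,-40,1],[30,-2.2,0,0,0,-50,1],[36,-2.6,0,0,0,-60,1],[40.3,-2.9,0,0,0,-70,1],[40.3,-2.9,0,0,0,-78,1],[40.3,-2.9,0,0,0,-78,1],[40.3,-2.9,0,0,0,-78,1],[40.3,-2.9,0,0,0,-78,1]],
  ],
)

```text
time_s: 14.25
position: [0.498, 0.4636, 0.1804]
tcp_rot: [[-0.999, 0.036, -0.001], [0.036, 0.999, -0.001], [0.001, -0.001, -1.0]]
force: [0.2, -0.4, 0.6]
opening: 1.004
grasp_force: 0.0
```

```bash
python3 look.py w3
python3 - <<'E'
from h import *
go(.491,.464,.0145,178.2)
E
```

```text
[0.4981 0.4637 0.1806] [ 33.6  37.8  76.2  -0.   66.  -54.4] yaw 178.0 cam [0.41886903 0.46663108 0.33103665] fwd [ 0.28871085 -0.01131461 -0.95734948]
go (0.491, 0.464, 0.0145, 178.2) cm [7.000e-01 1.000e-02 1.661e+01] rv [-0.  -0.  -0.2]
```

View pics/w3.png

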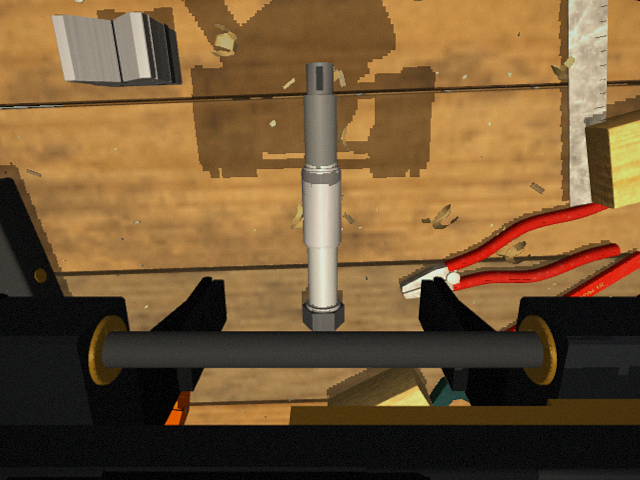

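View pics/top1.png

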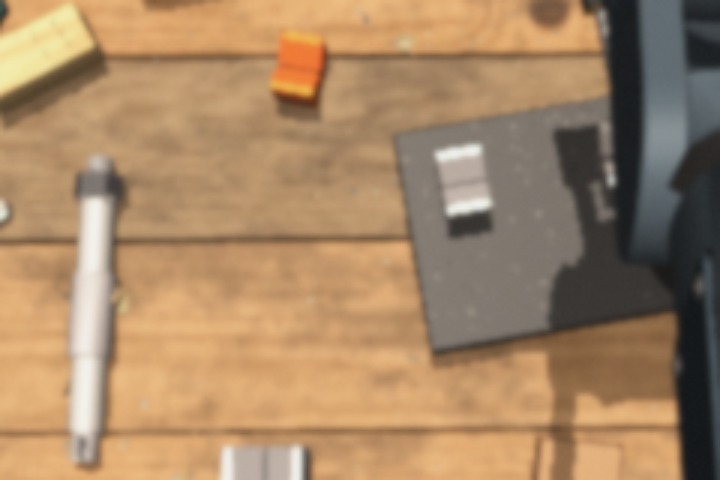

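Wrist view: the arbor is vertical in the image, with the body at rows 168–247 near column 321, the nut at (322,316), and the pliers' jaw tip at (405,290). Top view: block A sits square on the plate at crop (463,180).

Run:
```python
from h import *
m=dict(np.load("pics/w3.npz"))
for p in[(321,172),(322,246),(319,75),(323,325)]:print(p,onz(m,p,.02))
print("pliers",[np.round(onz(m,p,.01),3) for p in[(402,292),(440,290),(420,262),(450,262)]])
```

```text
(321, 172) [0.46248717 0.46385509 0.02      ]
(322, 246) [0.52322854 0.46242051 0.02      ]
(319, 75) [0.39205054 0.46501709 0.02      ]
(323, 325) [0.59614091 0.4606393  0.02      ]
pliers [array([0.572, 0.531, 0.01 ]), array([0.571, 0.564, 0.01 ]), array([0.544, 0.546, 0.01 ]), array([0.545, 0.572, 0.01 ])]
```

Emit:
apply_moves(
  steps=[
    [[0.6,0,6,0,0,0,1],[0.6,0,11,0,0,0,1],[0.6,0,14.5,0,0,0,1],[0.6,0,16.6,0,0,-0.5,1],[0.6,0,16.6,0,0,-0.5,1],[0.6,0,16.6,0,0,-0.5,1],[0.6,0,16.6,0,0,-0.5,-1],[0.6,0,16.6,0,0,-0.5,-1],[0.6,0,16.6,0,0,-0.5,-1],[0.6,0,16.6,0,0,-0.5,-1],[0.6,0,16.6,0,0,-0.5,-1],[0.6,0,16.6,0,0,-0.5,-1],[0.6,0,16.6,0,0,-0.5,-1],[0.6,0,16.6,0,0,-0.5,-1],[0.6,0,16.6,0,0,-0.5,-1]],
  ],
)

```text
time_s: 16.18
position: [0.4916, 0.4641, 0.0148]
tcp_rot: [[-1.0, 0.025, -0.001], [0.025, 1.0, -0.001], [0.001, -0.001, -1.0]]
force: [-0.1, -2.8, 1.5]
opening: 0.36
grasp_force: 30.0
```

Run:
```python
from h import *
s=bot.read_state();print(s["position"],s["opening"]*87)
go(.587,.1301,.16,100.1)
```

```text
[0.49162093 0.46408792 0.01479099] 31.34955622249984
go (0.587, 0.1301, 0.16, 100.1) cm [-10.35 -33.17 -14.49] rv [-0.1  0.  78.5]
```

Emit:
apply_moves(
  steps=[
    [[0,0,-5,0,0,0,-1],[0,0,-10,0,0,0,-1],[0,0,-14.5,0,0,0,-1],[-1.2,-3.8,-14.5,0,0,9,-1],[-2.4,-7.6,-14.5,0,0,18,-1],[-3.6,-11.4,-14.5,0,0,27,-1],[-4.8,-15.2,-14.5,0,0,36,-1],[-6,-19,-14.5,0,0,45,-1],[-7.2,-22.8,-14.5,0,0,54,-1],[-8.4,-26.6,-14.5,0,0,63,-1],[-9.5,-30,-14.5,0,0,72,-1],[-10.4,-33.2,-14.5,0,0,78.5,-1],[-10.4,-33.2,-14.5,0,0,78.5,-1],[-10.4,-33.2,-14.5,0,0,78.5,-1],[-10.4,-33.2,-14.5,0,0,78.5,-1]],
  ],
)

```text
time_s: 18.05
position: [0.5867, 0.1313, 0.1591]
tcp_rot: [[-0.176, 0.984, -0.002], [0.984, 0.176, 0.0], [0.001, -0.001, -1.0]]
force: [-0.3, 0.5, -7.3]
opening: 0.36
grasp_force: 30.0
```

```bash
python3 look.py w4
python3 - <<'E'
from h import *
s=bot.read_state();print(s["opening"]*87)
go(.587,.1301,.0815,100.1)
E
```

```text
[0.5869 0.1313 0.1594] [ 2.  33.7 89.5  0.  56.9 -8.2] yaw 100.2 cam [0.57345307 0.21001929 0.30983333] fwd [ 0.04882754 -0.28569919 -0.95707463]
31.106711318442123
go (0.587, 0.1301, 0.0815, 100.1) cm [-0.13 -0.    7.79] rv [-0.1 -0.   0.1]
```

View pics/w4.png

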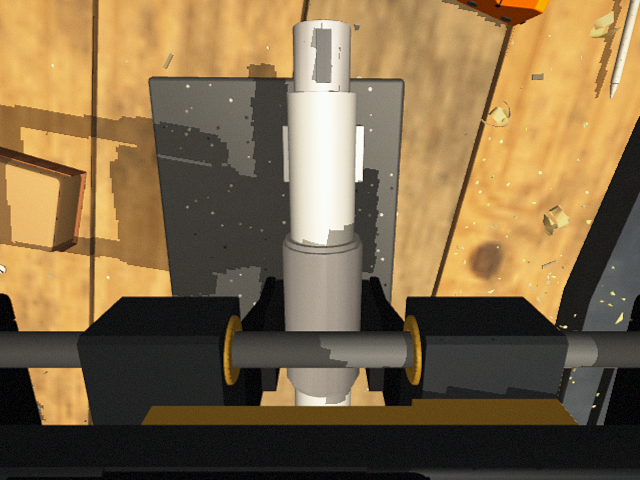

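The stub-end journal hangs centred over block A (its edges are at columns 284 and 363, the journal centre at 322). I'll lower it now.

Emit:
apply_moves(
  steps=[
    [[-0.13,0,3,0,0,0,-1],[-0.13,0,5.5,0,0,0,-1],[-0.13,0,6.8,0,0,0,-1],[-0.13,0,7.4,0,0,0,-1],[-0.13,0,7.8,0,0,0,-1],[-0.13,0,7.8,0,0,0,-1],[-0.13,0,7.8,0,0,0,-1]],
  ],
)

```text
time_s: 18.98
position: [0.5883, 0.1289, 0.0826]
tcp_rot: [[-0.175, 0.985, 0.001], [0.985, 0.175, 0.0], [-0.0, 0.001, -1.0]]
force: [0.1, -0.1, -6.8]
opening: 0.363
grasp_force: 30.0
```

Emit:
apply_moves(
  steps=[
    [[0.05,-0.1,0.05,0,0,0,-1],[0.05,-0.1,0.1,0,0,0,-1],[0.05,-0.1,0.15,0,0,0,-1],[0.05,-0.1,0.15,0,0,0,-1],[0.05,-0.1,0.15,0,0,0,-1]],
  ],
)

```text
time_s: 19.6
position: [0.5871, 0.1293, 0.0807]
tcp_rot: [[-0.175, 0.985, 0.001], [0.985, 0.175, 0.0], [0.0, 0.001, -1.0]]
force: [0.9, 0.1, -3.5]
opening: 0.359
grasp_force: 30.0
```

Emit:
apply_moves(
  steps=[
    [[0,0,0.03,0,0,0,-1],[0,0,0.03,0,0,0,-0.1],[0,0,0.03,0,0,0,0.1],[0,0,0.03,0,0,0,0.3],[0,0,0.03,0,0,0,0.5],[0,0,0.03,0,0,0,0.5],[0,0,-4,0,0,0,0.7],[0,0,-9,0,0,0,1],[0,0,-14,0,0,0,1],[0,0,-14,0,0,0,1]],
  ],
)

```text
time_s: 20.85
position: [0.5897, 0.1294, 0.2252]
tcp_rot: [[-0.175, 0.984, 0.011], [0.985, 0.175, 0.0], [-0.001, 0.01, -1.0]]
force: [-0.2, 0.3, 0.4]
opening: 0.986
grasp_force: 0.0
```

```bash
python3 look.py w5
python3 - <<'E'
from h import *
for n in("scene","top"):cv2.imwrite(f"pics/{n}2.png",bot.capture(n))
sc=cv2.imread("pics/scene2.png");W=np.hstack([cv2.resize(sc[140:300,250:500],None,fx=3,fy=3)]);cv2.imwrite("pics/c5.png",W)
E
```

```text
[0.5878 0.1293 0.2225] [ 1.8 29.  86.4 -0.  64.3 -8.3] yaw 100.1 cam [0.57476897 0.20819776 0.37562804] fwd [ 0.06002304 -0.2859161  -0.95637295]
```

View pics/c5.png

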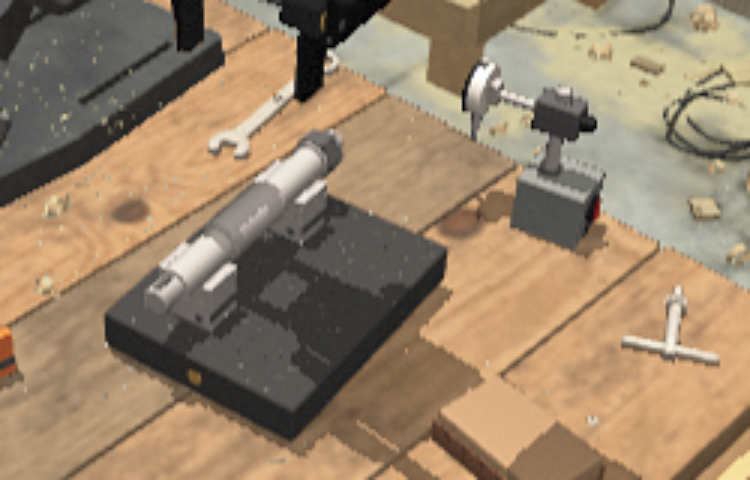

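View pics/w5.png

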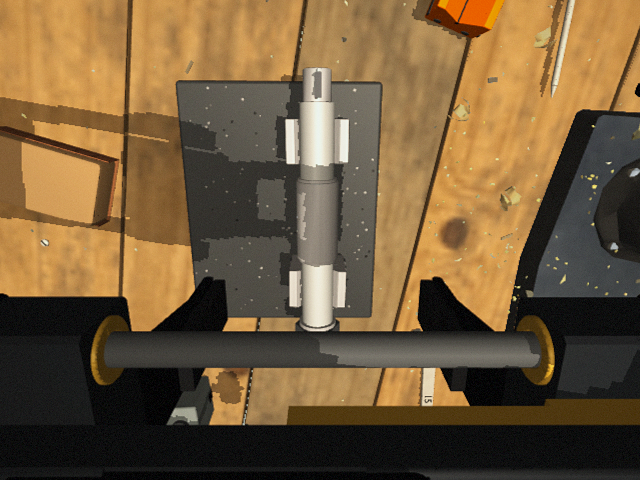

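The arbor is seated in both Vs: blocks at rows 118–163 and 271–306, body at rows 180–265, centred between them. Next is the indicator; in the scene crop its clamp top is at (562,98), which is scene pixel (437,172).

Run:
```python
from h import *
print(onz(bot.camera_model("scene"),(437,172),.117),onz(bot.camera_model("top"),(465,256),.117))
m=bot.camera_model("scene");print("dial",onz(m,(410,168),.105))
go(.46,-.10,.25,20)
```

```text
[ 0.49231452 -0.11209408  0.117     ] [ 0.49218637 -0.11027635  0.117     ]
dial [ 0.55453649 -0.09459771  0.105     ]
go (0.46, -0.1, 0.25, 20) cm [-20.36 -16.39  -3.03] rv [-0.1  0.1 80.1]
```

Emit:
apply_moves(
  steps=[
    [[-3,-3,-4,0,0,10,1],[-7,-6,-5,0,0,20,1],[-11,-9,-6,0,0,30,1],[-15,-12,-6,0,0,40,1],[-19,-15,-6,0,0,50,1],[-22.3,-18,-6,0,0,60,1],[-22.3,-18,-6,0,0,70,1],[-22.3,-18,-6,0,0,80,1],[-22.3,-18,-6,0,0,85,1],[-22.3,-18,-6,0,0,85,1],[-22.3,-18,-6,0,0,85,1],[-22.3,-18,-6,0,0,85,1]],
  ],
)

```text
time_s: 22.5
position: [0.4483, -0.1217, 0.2799]
tcp_rot: [[0.965, 0.261, -0.001], [0.261, -0.965, 0.0], [-0.001, -0.001, -1.0]]
force: [0.9, 0.1, 0.1]
opening: 1.0
grasp_force: 0.0
```

```bash
python3 look.py w6
```

```text
[ 0.4484 -0.1217  0.2801] [-29.   14.3 100.8  -0.   64.9  45.9] yaw 15.1 cam [ 0.52631149 -0.10078363  0.43047772] fwd [-0.28202757 -0.07550232 -0.95643079]
```

View pics/w6.png

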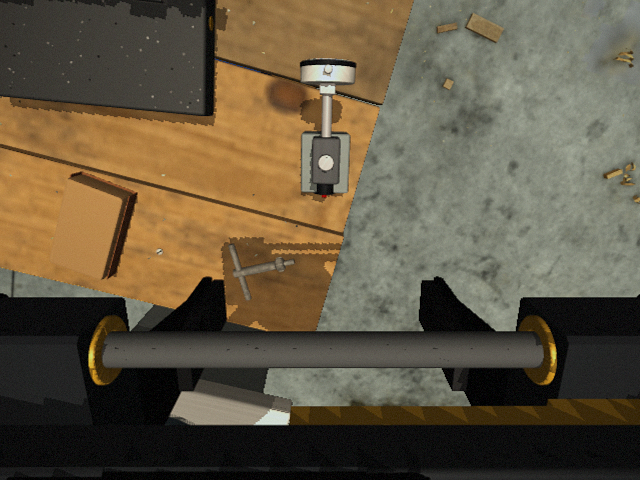

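Wrist view: clamp block top spans (313–340, 138–183) with its centre at about (326,160). The arm runs to the dial at (328,70) and is parallel to the image columns to within about 1°.

Run:
```python
from h import *
m=dict(np.load("pics/w6.npz"))
P=[onz(m,p,.117)[:2] for p in[(313,138),(340,138),(340,182),(313,182)]];print(np.round(P,4),np.mean(P,0))
a=onz(m,(327,137),.105);b=onz(m,(328.5,88),.105);print("arm yaw",np.degrees(np.arctan2(*(b-a)[1::-1])),a,b)
d=np.mean(P,0);e=onz(m,(328,72),.12);print(e,np.hypot(*(e[:2]-d)),np.degrees(np.arctan2(e[1]-d[1],e[0]-d[0])))
go(*d,.095,15)
```

```text
[[ 0.506  -0.0988]
 [ 0.5114 -0.1187]
 [ 0.4788 -0.128 ]
 [ 0.4733 -0.1074]] [ 0.49238945 -0.11321861]
arm yaw 13.503817811411835 [ 0.50891814 -0.10923516  0.105     ] [ 0.5445527  -0.10067755  0.105     ]
[ 0.55413308 -0.09744251  0.12      ] 0.06372724552738994 14.332974429377751
go (np.float64(0.49238945007343193), np.float64(-0.11321861244128541), 0.095, 15) cm [ 4.48  0.34 18.5 ] rv [-0.   0.   0.1]
```

Emit:
apply_moves(
  steps=[
    [[4.5,0.3,3,0,0,0.8,1],[4.5,0.3,8,0,0,0.8,1],[4.5,0.3,13,0,0,0.8,1],[4.5,0.3,16.5,0,0,0.8,1],[4.5,0.3,18.4,0,0,0.8,1],[4.5,0.3,18.4,0,0,0.8,1],[4.5,0.3,18.4,0,0,0.8,1]],
  ],
)

```text
time_s: 23.42
position: [0.4934, -0.1133, 0.097]
tcp_rot: [[0.969, 0.247, 0.001], [0.247, -0.969, -0.001], [0.001, 0.001, -1.0]]
force: [0.8, 0.6, -0.7]
opening: 0.998
grasp_force: 0.0
```

```bash
python3 look.py w7
python3 - <<'E'
from h import *
go(.4924,-.1125,.095,14.2)
E
```

```text
[ 0.4936 -0.1134  0.0973] [-25.6  33.6 105.8   0.   40.4  50.1] yaw 14.3 cam [ 0.57133742 -0.09335801  0.2477113 ] fwd [-0.28100954 -0.07245689 -0.95696585]
go (0.4924, -0.1125, 0.095, 14.2) cm [-0.09 -0.11  0.23] rv [ 0.1 -0.1  0.1]
```

View pics/w7.png

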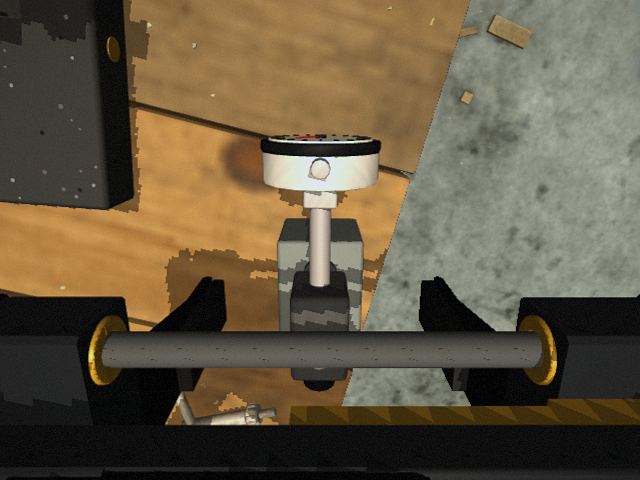

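The clamp is centred between the fingers (columns 290–350, finger midpoint about 322). Closing.

Emit:
apply_moves(
  steps=[
    [[-0.1,-0.1,0.2,0,0,0,1],[-0.1,-0.1,0.2,0,0,0,0],[-0.1,-0.1,0.2,0,0,0,-0.2],[-0.1,-0.1,0.2,0,0,0,-0.4],[-0.1,-0.1,0.2,0,0,0,-1],[-0.1,-0.1,0.2,0,0,0,-1],[-0.1,-0.1,0.2,0,0,0,-1],[-0.1,-0.1,0.2,0,0,0,-1],[-0.1,-0.1,0.2,0,0,0,-1],[-0.1,-0.1,0.2,0,0,0,-1]],
  ],
)

```text
time_s: 24.72
position: [0.4916, -0.1124, 0.0943]
tcp_rot: [[0.969, 0.247, 0.0], [0.247, -0.969, -0.0], [0.0, 0.0, -1.0]]
force: [0.5, -1.2, -0.3]
opening: 0.251
grasp_force: 30.0
```

Run:
```python
from h import *
s=bot.read_state();p=s["position"];print(p,s["opening"]*87,s["force"])
# tip ahead 66 mm along x; arbor crown at (.587,.1298)
c=np.array([np.cos(np.radians(10.1)),np.sin(np.radians(10.1))])
q=np.array([.587,.1299])-.066*c;print(q)
go(*q,.19,10.1);go(*q,.1354,10.1)
```

```text
[ 0.49160895 -0.11238484  0.0943366 ] 21.858014364236855 [ 0.52417062 -1.21098741 -0.33029222]
[0.52202279 0.1183258 ]
go (np.float64(0.5220227901216872), np.float64(0.11832579607792884), 0.19, 10.1) cm [  8.64 -21.6   -9.57] rv [ 0.  -0.   4.2]
go (np.float64(0.5220227901216872), np.float64(0.11832579607792884), 0.1354, 10.1) cm [  8.64 -21.61  -4.11] rv [ 0.  -0.   4.2]
```

Emit:
apply_moves(
  steps=[
    [[0,0,-3,0,0,0,-1],[0,0,-6.5,0,0,0,-1],[0,0,-9.6,0,0,0,-1],[0.8,-2,-9.6,0,0,0.5,-1],[2.2,-5.2,-9.6,0,0,1,-1],[3.6,-8.5,-9.6,0,0,2,-1],[5,-12,-9.6,0,0,2.5,-1],[6.4,-15.5,-9.6,0,0,3,-1],[7.6,-18.6,-9.6,0,0,3.6,-1],[8.3,-20.8,-9.6,0,0,4.2,-1],[8.6,-21.6,-9.6,0,0,4.2,-1],[8.6,-21.6,-9.6,0,0,4.2,-1],[8.6,-21.6,-9.6,0,0,4.2,-1],[8.6,-21.6,-9.6,0,0,4.2,-1]],
  ],
)

```text
time_s: 26.48
position: [0.5216, 0.1173, 0.1903]
tcp_rot: [[0.985, 0.174, -0.0], [0.174, -0.985, -0.0], [-0.0, 0.0, -1.0]]
force: [0.3, -0.0, -7.2]
opening: 0.249
grasp_force: 30.0
```

```bash
python3 look.py w8
python3 - <<'E'
from h import *
s=bot.read_state();print(s["opening"]*87,s["force"],s["moment"])
go(.5215,.1182,.137,10.1)
E
```

```text
[0.5216 0.1174 0.1903] [ 0.7 26.6 97.6 -0.  55.7 80.7] yaw 10.0 cam [0.60098797 0.13130891 0.3408316 ] fwd [-0.28718515 -0.05088865 -0.95652237]
21.879475675391404 [-0.49363753 -0.06753633 -8.58907406] [ 0.00490487 -0.02479629 -0.03501917]
go (0.5215, 0.1182, 0.137, 10.1) cm [ 0.01 -0.08  5.33] rv [ 0.   0.  -0.1]
```

View pics/w8.png

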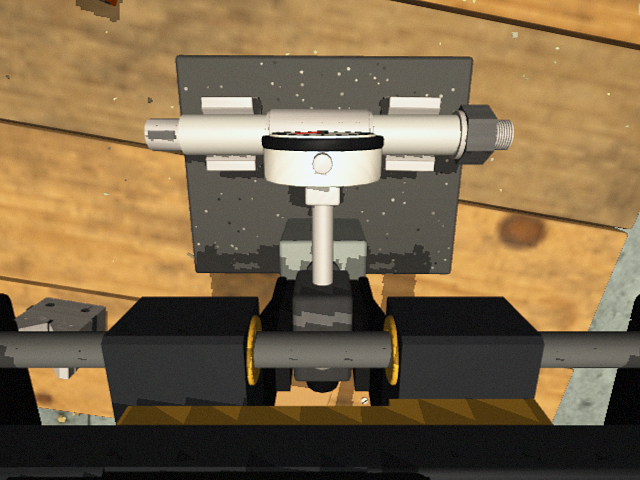

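The indicator hangs upright with the dial (322,155) over the thick body. The journal axis is near row 134. I'll check where that axis is in the world frame.

Run:
```python
from h import *
m=dict(np.load("pics/w8.npz"))
for p in[(225,133.5),(415,134)]:
    P=onz(m,p,.0817);u=np.array([np.cos(np.radians(10.1)),np.sin(np.radians(10.1))]);print(P,"ahead of TCP",(P[:2]-[.5216,.1174])@u)
print(onz(m,(322,163),.125))
```

```text
[0.57767634 0.18939606 0.0817    ] ahead of TCP 0.06783304498398998
[0.59816561 0.07120486 0.0817    ] ahead of TCP 0.06727799583580807
[0.57525996 0.12680357 0.125     ]
```

Emit:
apply_moves(
  steps=[
    [[0,-0.1,2,0,0,0,-1],[0,-0.1,3.5,0,0,0,-1],[0,-0.1,4.5,0,0,0,-1],[0,-0.1,5.2,0,0,0,-1],[0,-0.1,5.3,0,0,0,-1],[0,-0.1,5.3,0,0,0,-1]],
  ],
)

```text
time_s: 27.28
position: [0.5216, 0.1192, 0.1376]
tcp_rot: [[0.985, 0.175, 0.0], [0.175, -0.985, -0.0], [0.0, 0.0, -1.0]]
force: [-0.4, 1.0, -7.5]
opening: 0.254
grasp_force: 30.0
```

Emit:
apply_moves(
  steps=[
    [[0.05,0.05,0.1,0,0,0,-1],[0.05,0.05,0.2,0,0,0,-1],[0.05,0.05,0.28,0,0,0,-1],[0.05,0.05,0.28,0,0,0,-1],[0.05,0.05,0.28,0,0,0,-1]],
  ],
)

```text
time_s: 27.9
position: [0.5223, 0.1188, 0.1347]
tcp_rot: [[0.985, 0.175, 0.001], [0.175, -0.985, 0.0], [0.001, 0.0, -1.0]]
force: [1.0, 0.2, -7.6]
opening: 0.251
grasp_force: 30.0
```

Emit:
apply_moves(
  steps=[
    [[0,0,0.04,0,0,0,-1],[0,0,0.06,0,0,0,-1],[0,0,0.06,0,0,0,-1],[0,0,0.06,0,0,0,-1]],
  ],
)

```text
time_s: 28.4
position: [0.5223, 0.1188, 0.1345]
tcp_rot: [[0.985, 0.175, 0.001], [0.175, -0.985, -0.0], [0.001, 0.0, -1.0]]
force: [-0.6, -0.3, 0.7]
opening: 0.247
grasp_force: 30.0
```

Load is carried (force is back to about 0). Releasing and rising.

Emit:
apply_moves(
  steps=[
    [[0,0,0.06,0,0,0,-0.45],[0,0,0.06,0,0,0,-0.3],[0,0,0.06,0,0,0,-0.1],[0,0,0.06,0,0,0,0.2],[0,0,0.06,0,0,0,0.5],[0,0,0.06,0,0,0,0.5],[0,0,-3,0,0,0,0.5],[0,0,-7,0,0,0,0.6],[0,0,-12,0,0,0,1],[-5,0,-14,0,0,0,1],[-5,0,-14,0,0,0,1],[-5,0,-14,0,0,0,1]],
  ],
)

```text
time_s: 29.9
position: [0.4731, 0.1101, 0.2741]
tcp_rot: [[0.985, 0.175, 0.001], [0.175, -0.985, 0.0], [0.001, 0.0, -1.0]]
force: [0.4, -0.3, -1.4]
opening: 0.996
grasp_force: 0.0
```

```bash
python3 look.py w9
python3 - <<'E'
from h import *
sc=bot.capture("scene");a=cv2.resize(sc[130:300,270:430],None,fx=2.4,fy=2.4)
w=cv2.imread("pics/w9.png")[:330,130:530]
W=np.zeros((410,790,3),np.uint8);W[:a.shape[0],:a.shape[1]]=a;W[:330,388:788]=w;cv2.imwrite("pics/c9.png",W)
E
```

```text
[0.4734 0.11   0.2737] [-0.1 16.5 98.7  0.  64.8 79.8] yaw 10.1 cam [0.55228974 0.12413796 0.42479188] fwd [-0.28560933 -0.05090132 -0.9569934 ]
```

View pics/c9.png

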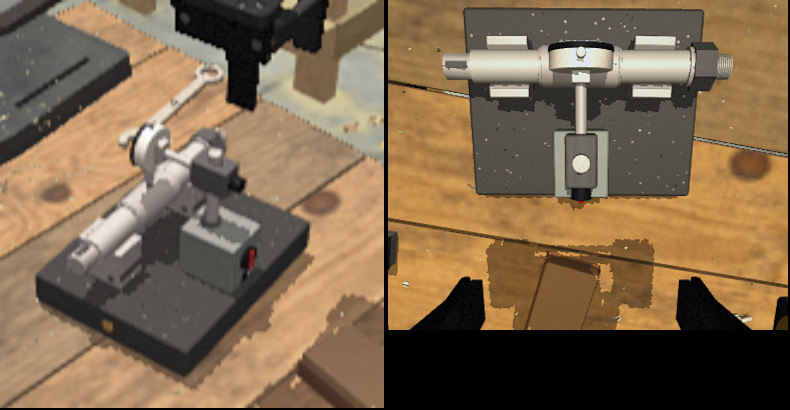

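Both views agree. The indicator stands upright on the plate, with the dial at (580,57) over the thick body. The arbor is seated in both Vs and the gripper is clear. Handing in.

```bash
python3 -c "
from rig import bot
print(bot.hand_in())"
```

```text
the job is handed in; nothing more can be done
None
```

The job is handed in at about 30 s of the 102 s allowed: the arbor lies in the two equal V-blocks on the plate, and the indicator stands beside it with its dial over the thick middle. The plunger reading could not be measured directly, and the hand-in returned no verdict.

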